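# Pack the kindling crate and push it onto the slate

## Robot

A 7-joint arm with a two-finger parallel gripper is mounted at the origin on the work surface. World frame = base frame: x ahead of the robot, y to its left, z up, the work surface at z = 0. Lengths are in m, angles in rad, forces in N, time in s.
With the tool pointing down it reaches from about 0.35 to 0.9 m from the base axis. Payload 7.2 kg.
Tool frame: the origin (TCP) lies at the very end of the fingers, on their centre line; the grasp point (between the pads) lies 19 mm behind it; z points along the fingers, y is the line along which they close (so a half turn about z gives the same grasp; the last joint's range is limited). The gripper opens to 85 mm and grips with 20 to 120 N. Pads are 22 mm wide; open, the fingers measure 114 mm over their backs; the gripper's body (76 mm by 85 mm) begins 54 mm behind the grasp point. The pads swing forward as they close: fully open they stand 13 mm farther back than shut.
Start: joints at [-1.297, 0.411, -0.013, 1.596, 0.006, 1.134, -0.082], TCP at [0.209, 0.589, 0.231] pointing down, gripper open.
Joint ranges: [-2.95, 2.95], [-0.29, 1.99], [-1.47, 1.44], [0.14, 2.54], [-1.03, 4.17], [0.13, 1.85], [-2.86, 2.86]. Speed limits (rad/s): [2.39, 2.39, 3.01, 3.01, 3.14, 3.14, 3.14].

## Interface

Orientations are given as a unit quaternion [x, y, z, w].
In Python, from rig import manip gives the robot as it stands. The module is installed in compiled form; this text tells all that it offers.
- The arm moves only by the tool drive_tool, never from a script. Its argument "increments" is a list of rows, each a list of 2 entries, a list of its own where there are three numbers: the shift along the world's x, y, z each as a share of 0.25 m, from -1 to 1, then the turn, a rotation vector about the world's x, y, z each as a share of 90 degrees, from -1 to 1. A call has 1 to 8 rows; each row is the pose to reach, as a shift and turn from the pose commanded when the call began; what a row does not reach only later rows make up. A row lasts 1/10 s, in which the tool goes at most 50 mm and 8.59 degrees, less where a joint would pass 70% of its speed; a pose out of reach is approached as far as the arm can. A call with a number of a shift or a turn outside -1 to 1 is refused whole. A call with a gripper value outside its range is refused whole. "grip" is the opening, from -1 (shut) to 1 (fully open), set as the call begins (left out, the last holds). The fingers move at their own pace and stop on an object; "grip_force" is the grip in N (left out, the last holds). Time passes only in rows, so rows that repeat a pose let the fingers close. It gives the time, the measured TCP pose, the force, the opening and the grip force at its end, in the units of the state.
- manip.get_state(): the state, without advancing time (a new reading comes with each control period).
- manip.read_camera(name): name is "scene" or "top"; returns a dict with "img" (384x512x3 uint8, red, green, blue), "camera_matrix" (3x3 intrinsics, pixels), "R" (3x3) and "t" (3): a world point X has camera coordinates R X + t. Camera axes: x right, y down, z forward; pixel columns grow to the right and rows downward; lengths in m; the calibration is good to about 2 mm. A picture is of the moment at which its call begins. There is no depth.
- manip.hand_in(): hands the job in; it is judged then, once.
The state is a dict: "t": time; "joint_positions": joint angles; "qd": joint speeds; "joint_torque": joint torques, N m; "position": TCP position; "ee_rot": TCP orientation; "wrist_force": force on the tool from outside, world axes, zero at the start; "moment": the same for the moment, N m; "width": finger opening in m; "finger_force": force on a finger pad.
Only numpy, scipy, OpenCV 4.12 (cv2) and the standard library are available. Lean on these libraries where they do the work, as an engineer would, in place of code of your own. Each camera call takes 0.05 s, during which the arm holds its last target. There are 200 camera calls.

## Task

Get the little kindling crate ready for the stove: first slide the dark wooden block that is already in it along, without lifting it, right up against either end wall. Then stand the round log and the wired bundle of kindling sticks upright on the crate floor in the space this frees, so that all three are packed in one row. Finally push the packed crate across the table, without lifting it, until it stands wholly on the slate panel; do not disturb anything else on the table.

Things in the scene. Friction and masses are not known exactly. Their poses are not given: they have to be found in the camera images.
- crate: Loose narrow open-topped wooden crate, outside 86 (x) x 222 (y) x 52 mm high; walls and floor 8 mm thick, so inside 70 (x) x 206 (y) mm. Mass about 0.45 kg. Origin: centre of its underside; z up, y along its length, x across. The inner floor is 8 mm above the origin.
- crate_corner0 (a point): Bottom outer corner of the crate, at -43 mm in x and -111 mm in y of the crate.
- crate_corner1 (a point): Bottom outer corner of the crate, at -43 mm in x and +111 mm in y of the crate.
- crate_corner2 (a point): Bottom outer corner of the crate, at +43 mm in x and -111 mm in y of the crate.
- crate_corner3 (a point): Bottom outer corner of the crate, at +43 mm in x and +111 mm in y of the crate.
- block: Loose dark sawn beam offcut, a box 64 (x) x 90 (y) x 70 mm high, about 0.2 kg, already standing in the crate somewhere away from the ends, its y along the crate's length. Its top stands 26 mm above the crate's rim. Origin: centre of its underside.
- log: Loose short round log with bark and a pale sawn top, diameter 62 mm, 80 mm high, about 0.15 kg, standing on the table to one side of the crate. Origin: centre of its underside, z up.
- bundle: Loose bundle of six square brown kindling sticks bound rigidly with wire, 60 (x) x 40 (y) x 84 mm high, about 0.11 kg, standing on the table on the other side. Fits the crate with its 60 mm side across the crate. Origin: centre of its underside, z up.
- slate: Dark grey slate panel let flush into the table top, 160 (x) x 320 (y) mm, beyond the crate. Fixed, can be slid over freely. Origin: its centre, at table height.
- wine: Bystander: green glass bottle, 74 mm diameter, 290 mm high, at the right-hand side. Origin: centre of underside.
- olive_bowl: Bystander: white bowl, 100 mm across, 45 mm high, at the left. Origin: centre of underside.
- mug: Bystander: blue mug, 80 mm diameter, 90 mm high, at the right. Origin: centre of underside.
- candle: Bystander: glass candle jar with wooden lid, 60 mm diameter, 60 mm high, near side, left. Origin: centre of underside.
- match_tin: Bystander: flat dark steel tin, 55 x 90 x 25 mm high, beyond the slate. Origin: centre of underside.
- split_log: Bystander: log lying on its side, 150 mm long, 60 mm thick, near side, right; not to be packed. Origin: below its middle, at table height.
- hearth_brush: Bystander: hand brush lying at the left. Origin: centre of underside.

How it is judged:
By the outcome, as a careful person would: the job done as asked, in the order asked, and still so for the second after the job is handed in, with the robot touching nothing.
It also fails if it takes over 72 s, if anything falls off the work surface, if the arm or the gripper's body presses on something with over 40 N, if the wrist force passes 120 N, or if a joint passes its speed limit or range.

## Working session

There is one attempt and no reset: what is moved stays moved. The work goes in short steps, Python scripts to look and compute and a tool call to move; the robot and the scene stay as the last step left them, time stands still between calls to the robot, and variables do not carry over. Pictures are saved under pics/ and viewed, at most 10 in all, crops included, and the job is handed in when it is done.

Besides the shell and the picture viewer there is one more tool, called after "Call:" by a JSON object that holds its "op" and its "data". drive_tool: Moves the arm, as the interface text tells. Its arguments: {"type":"object","properties":{"increments":{"type":"array"},"grip":{"type":"number"},"grip_force":{"type":"number"}},"required":["increments"]}

```bash
mkdir -p pics; cat > h.py <<'E'
import numpy as np, cv2
from rig import manip
def grab(n):
    c=manip.read_camera(n); return c['img'],np.array(c['camera_matrix']),np.array(c['R']),np.array(c['t'])
def ray(uv,K,R,t,z):
    d=R.T@np.linalg.inv(K)@np.array([uv[0],uv[1],1.]); o=-R.T@t
    return o+d*(z-o[2])/d[2]
def tri(uv1,c1,uv2,c2):
    A=[];b=[]
    for uv,(K,R,t) in((uv1,c1),(uv2,c2)):
        d=R.T@np.linalg.inv(K)@np.array([uv[0],uv[1],1.]);d/=np.linalg.norm(d);o=-R.T@t
        P=np.eye(3)-np.outer(d,d);A.append(P);b.append(P@o)
    return np.linalg.lstsq(np.vstack(A),np.hstack(b),rcond=None)[0]
E
python3 - <<'E'
from h import *
for n in('scene','top'):
    i,K,R,t=grab(n); cv2.imwrite(f'pics/{n}0.png',i[:,:,::-1]); cv2.imwrite(f'pics/{n}0b.png',cv2.resize(i[:,:,::-1],(800,600),interpolation=cv2.INTER_CUBIC)); np.savez(f'{n}0.npz',i=i,K=K,R=R,t=t)
    print(n,K.round(1).tolist(),(-R.T@t).round(3),R.round(2).tolist())
s=manip.get_state();print({k:np.round(v,3).tolist() for k,v in s.items()})
E
```

```text
scene [[348.4, 0.0, 258.6], [0.0, 348.4, 190.2], [0.0, 0.0, 1.0]] [ 1.224 -0.066  0.855] [[0.05, 1.0, 0.01], [0.77, -0.03, -0.64], [-0.63, 0.04, -0.77]]
top [[455.6, 0.0, 254.7], [0.0, 455.6, 197.6], [0.0, 0.0, 1.0]] [ 0.293 -0.029  1.491] [[-0.01, -1.0, -0.01], [-0.99, 0.01, -0.16], [0.16, 0.01, -0.99]]
{'t': 0.1, 'joint_positions': [-1.297, 0.412, -0.013, 1.597, 0.006, 1.134, -0.082], 'qd': [0.0, -0.002, 0.0, -0.003, -0.001, -0.001, 0.0], 'joint_torque': [0.002, -60.183, 0.684, -30.009, 0.014, 0.006, -0.0], 'position': [0.209, 0.588, 0.231], 'ee_rot': [0.17, 0.985, -0.001, -0.0], 'wrist_force': [-0.459, 0.431, -0.123], 'moment': [0.003, 0.008, -0.024], 'finger_force': 0.0, 'width': 0.086}
```

View pics/scene0b.png

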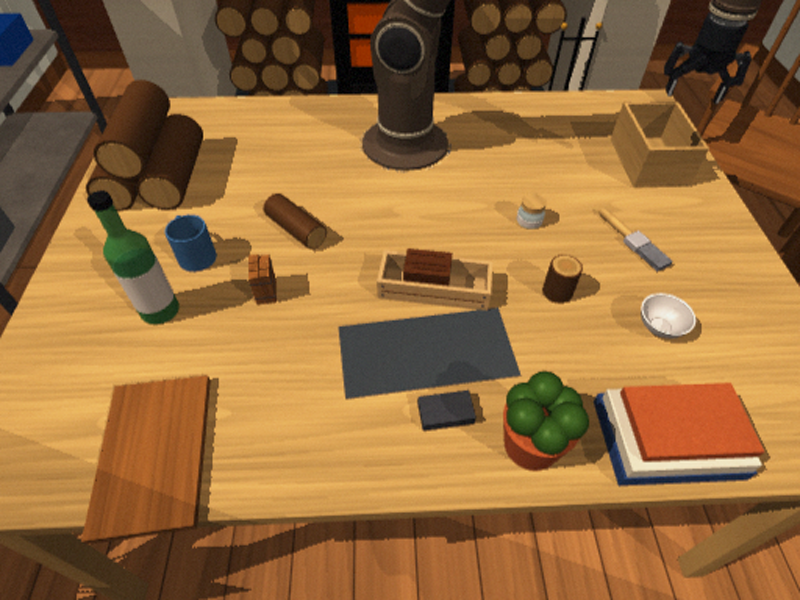

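View pics/top0b.png

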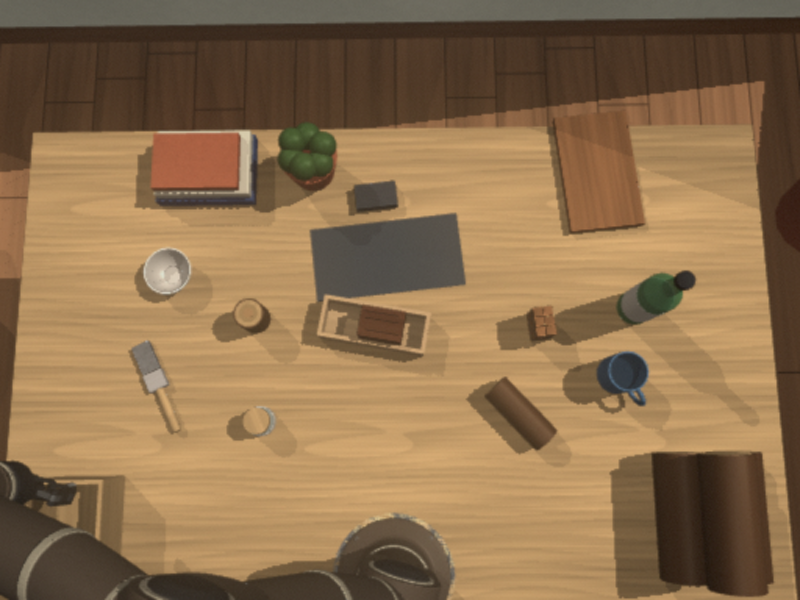

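Scene view: crate at about (435,280), log (562,278), bundle (262,278), slate (430,352). The top view shows the crate at (373,326), yawed slightly, with the block toward its −y end, the log at (250,315), the bundle at (542,323) and the slate at (388,256). I'll crop in closer so the picks are accurate.

```bash
python3 - <<'E'
import numpy as np,cv2
T=np.load('top0.npz')['i'][:,:,::-1];S=np.load('scene0.npz')['i'][:,:,::-1]
def c(I,x,y,w,h,k): 
    o=cv2.resize(I[y:y+h,x:x+w],None,fx=k,fy=k,interpolation=cv2.INTER_CUBIC)
    for j in range(0,w,10): cv2.line(o,(j*k,0),(j*k,6),(0,0,255),1)
    for j in range(0,h,10): cv2.line(o,(0,j*k),(6,j*k),(0,0,255),1)
    return o
C=np.zeros((600,800,3),np.uint8)
def put(o,x,y): C[y:y+o.shape[0],x:x+o.shape[1]]=o
put(c(T,200,185,80,45,6),0,0);   # crate top
put(c(S,235,155,85,45,6)[:,:],0,290)
put(c(T,140,180,40,40,6),520,0)
put(c(T,330,185,40,40,6)[:,:],520,240+10)
put(c(S,345,158,30,38,3),520,490);put(c(S,153,158,30,38,3),620,490)
cv2.imwrite('pics/comp.png',C)
E
```

```text
Traceback (most recent call last):
ValueError: could not broadcast input array from shape (114,90,3) into shape (110,90,3)
```

```bash
cat > comp.py <<'E'
import numpy as np,cv2
def c(I,x,y,w,h,k): 
    o=cv2.resize(I[y:y+h,x:x+w],None,fx=k,fy=k,interpolation=cv2.INTER_CUBIC)
    for j in range(0,w,10): cv2.line(o,(j*k,0),(j*k,6),(0,0,255),1)
    for j in range(0,h,10): cv2.line(o,(0,j*k),(6,j*k),(0,0,255),1)
    return o
E
python3 - <<'E'
from comp import *
T=np.load('top0.npz')['i'][:,:,::-1];S=np.load('scene0.npz')['i'][:,:,::-1]
C=np.zeros((600,800,3),np.uint8)
def put(o,x,y): C[y:y+o.shape[0],x:x+o.shape[1]]=o
put(c(T,200,185,80,45,6),0,0)
put(c(S,235,155,85,45,6),0,290)
put(c(T,140,180,40,40,6),520,0)
put(c(T,330,185,40,40,6),520,245)
put(c(S,345,160,30,36,3),520,490);put(c(S,153,160,30,36,3),620,490)
cv2.imwrite('pics/comp.png',C)
E
```

```text
(no output)
```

View pics/comp.png

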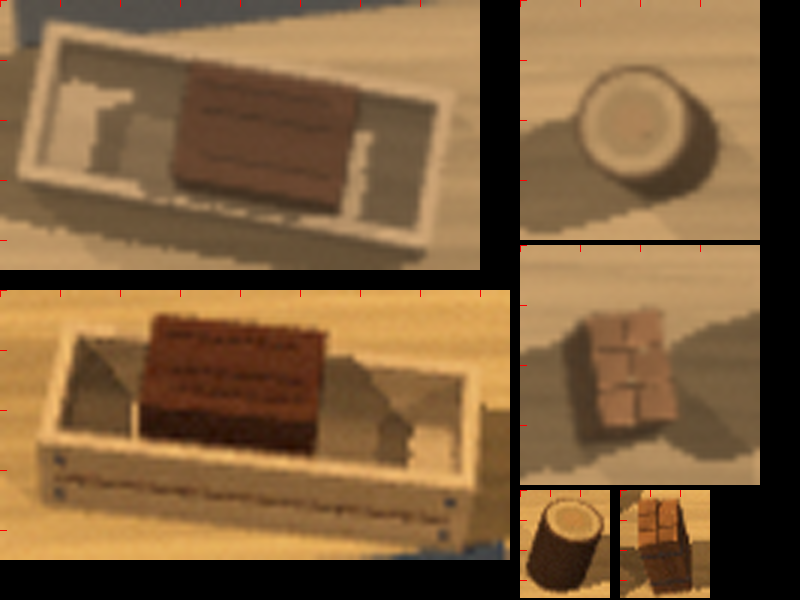

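```bash
cat > m.py <<'E'
from h import *
T=np.load('top0.npz');S=np.load('scene0.npz')
ct=(T['K'],T['R'],T['t']);cs=(S['K'],S['R'],S['t'])
f=lambda p,o,k,d=(0,0):((p[0]-o[0]+.5)/k-.5+d[0],(p[1]-o[1]+.5)/k-.5+d[1])
tc=lambda p:f(p,(0,0),6,(200,185)); sc=lambda p:f(p,(0,290),6,(235,155))
tl=lambda p:f(p,(520,0),6,(140,180)); tb=lambda p:f(p,(520,245),6,(330,185))
sl=lambda p:f(p,(520,490),3,(345,160)); sb=lambda p:f(p,(620,490),3,(153,160))
def box(n,tp,sp,ft,fs,z):
    X=np.array([tri(ft(a),ct,fs(b),cs) for a,b in zip(tp,sp)])
    Q=np.array([ray(ft(a),*ct,z) for a in tp]);Q2=np.array([ray(fs(a),*cs,z) for a in sp])
    print(n,'tri c',X.mean(0).round(4),'z',X[:,2].round(3))
    for q in(Q,Q2):
        e=(q[0]-q[1]+q[3]-q[2])/2; g=(q[0]-q[3]+q[1]-q[2])/2
        print('  c',q.mean(0).round(4),'Ly %.4f yaw %.2f Lx %.4f yaw %.2f'%(np.linalg.norm(e[:2]),np.degrees(np.arctan2(-e[0],e[1])),np.linalg.norm(g[:2]),np.degrees(np.arctan2(g[1],g[0]))))
# order: +x+y, +x-y, -x-y, -x+y
box('crate',[(46,20),(456,92),(426,248),(17,178)],[(474,486),(40,440),(68,326),(480,368)],tc,sc,.052)
box('block',[(190,62),(358,90),(335,212),(178,185)],[(316,422),(143,402),(153,316),(326,332)],tc,sc,.078)
box('bundle',[(585,316),(660,310),(677,418),(602,428)],[(682,543),(640,547),(640,500),(677,497)],tb,sb,.084)
a,b=tl((634,122)),sl((573,519));print('log',tri(a,ct,b,cs).round(4),ray(a,*ct,.08).round(4),ray(b,*cs,.08).round(4))
for n,A,c in(('top',T,ct),('scene',S,cs)):
    i=A['i'].astype(int); m=((i[:,:,2]>i[:,:,0]+3)&(i.max(2)<110)).astype(np.uint8)
    m=cv2.morphologyEx(m,cv2.MORPH_OPEN,np.ones((3,3),np.uint8))
    cc,_=cv2.findContours(m,0,1); cc=[k for k in cc if 130<cv2.boundingRect(k)[1]<260]
    k=max(cc,key=cv2.contourArea); r=cv2.approxPolyDP(cv2.convexHull(k),4,True)[:,0]
    P=np.array([ray(p,*c,0) for p in r]);print(n,'slate',P[:,:2].round(3).tolist(),cv2.minAreaRect(P[:,:2].astype(np.float32)))
    if n=='top':
        for k in cc:
            if cv2.contourArea(k)>200: print(cv2.boundingRect(k))
E
python3 m.py
```

```text
crate tri c [0.5034 0.0339 0.0549] z [0.058 0.056 0.053 0.053]
  c [0.5038 0.0325 0.052 ] Ly 0.2215 yaw -10.54 Lx 0.0857 yaw -10.76
  c [0.501  0.0359 0.052 ] Ly 0.2198 yaw -10.25 Lx 0.0818 yaw -10.97
block tri c [0.4985 0.0178 0.0775] z [0.079 0.08  0.076 0.076]
  c [0.4983 0.016  0.078 ] Ly 0.0862 yaw -10.31 Lx 0.0652 yaw -8.37
  c [0.4991 0.0195 0.078 ] Ly 0.0885 yaw -10.33 Lx 0.0616 yaw -8.98
bundle tri c [ 0.5014 -0.3075  0.0824] z [0.08  0.079 0.086 0.084]
  c [ 0.5014 -0.3093  0.084 ] Ly 0.0392 yaw 5.52 Lx 0.0582 yaw 6.24
  c [ 0.503  -0.3047  0.084 ] Ly 0.0388 yaw 4.76 Lx 0.0644 yaw 9.12
log [0.5242 0.284  0.0854] [0.5247 0.2837 0.08  ] [0.5192 0.288  0.08  ]
top slate [[0.416, -0.533], [0.384, -0.528], [0.364, -0.501], [0.391, -0.434], [0.427, -0.446], [0.442, -0.512]] ((0.41037747263908386, -0.48918792605400085), (0.09211234003305435, 0.07673723250627518), 68.23216247558594)
(383, 226, 31, 25)
scene slate [[0.264, -0.535], [0.282, -0.479], [0.374, -0.435], [0.42, -0.44], [0.413, -0.5], [0.32, -0.547]] ((0.3443208932876587, -0.49227452278137207), (0.18136592209339142, 0.07850784063339233), 25.752988815307617)
```

Picks in the composite: crate rim corners (46,20) to (426,248) in the top view, block top (178–358, 62–212), log top centre (634,122), bundle top around (631,368). The slate mask picked up the mug by mistake, so I'll use the slate corners read from the views instead. Moving off now.

Call:
{"op": "drive_tool", "data": {"increments": [[[0.6, -1, 0], [0, 0, -0.5]], [[0.6, -1, 0], [0, 0, -0.5]], [[0.6, -1, 0], [0, 0, -0.5]], [[0.6, -1, 0], [0, 0, -0.5]], [[0.6, -1, 0], [0, 0, -0.5]], [[0.6, -1, 0], [0, 0, -0.5]]], "grip": -1, "grip_force": 30}}

```text
t: 0.7
position: [0.3605, 0.336, 0.2312]
ee_rot: [0.537, 0.843, -0.0, 0.0]
wrist_force: [0.2, 0.6, -0.2]
width: 0.0001
finger_force: 0.0
```

```bash
python3 - <<'E'
from h import *
T=np.load('top0.npz');S=np.load('scene0.npz')
for A,pp in((T,[(310,230),(457,213),(465,285),(318,301)]),(S,[(520,376),(347,397),(339,327),(499,310)])):
    P=np.array([ray((np.array(p)+.5)*.64-.5,A['K'],A['R'],A['t'],0) for p in pp])[:,:2]
    e=P[0]-P[1];print(P.round(3).tolist(),P.mean(0).round(4),np.degrees(np.arctan2(-e[0],e[1])).round(1))
s=manip.get_state();print(s['t'],np.round(s['position'],4),np.round(s['ee_rot'],3))
E
```

```text
[[0.718, 0.172], [0.752, -0.147], [0.593, -0.161], [0.561, 0.153]] [0.6559 0.004 ] 6.1
[[0.716, 0.175], [0.746, -0.139], [0.592, -0.157], [0.563, 0.161]] [0.6544 0.0099] 5.5
0.7 [0.3605 0.336  0.2312] [ 0.537  0.843 -0.     0.   ]
```

Call:
{"op": "drive_tool", "data": {"increments": [[[0.612, -1, -0.4], [0, 0, -0.4]], [[0.612, -1, -0.4], [0, 0, -0.4]], [[0.612, -1, -0.4], [0, 0, -0.4]], [[0.612, -1, -0.4], [0, 0, -0.4]], [[0.612, -1, -0.4], [0, 0, -0.4]], [[0.612, -1, -0.4], [0, 0, -0.4]], [[0.612, -1, -0.4], [0, 0, -0.4]], [[0.612, -1, -0.4], [0, 0, -0.4]]]}}

```text
t: 1.5
position: [0.5125, 0.0866, 0.1305]
ee_rot: [0.771, 0.637, -0.001, 0.0]
wrist_force: [0.4, 0.7, 1.0]
width: 0.0001
finger_force: 0.0
```

Call:
{"op": "drive_tool", "data": {"increments": [[[0, 0, -0.15], [0, 0, 0]], [[0, 0, -0.3], [0, 0, 0]], [[0, 0, -0.36], [0, 0, 0]], [[0, 0, -0.38], [0, 0, 0]], [[0, 0, -0.38], [0, 0, 0]]]}}

```text
t: 2.0
position: [0.512, 0.0903, 0.0363]
ee_rot: [0.769, 0.64, -0.0, -0.0]
wrist_force: [0.7, -0.5, 0.5]
width: -0.0
finger_force: 0.0
```

```bash
python3 - <<'E'
from h import *
from comp import *
C=np.zeros((600,800,3),np.uint8)
i=grab('top')[0][:,:,::-1];o=c(i,195,180,90,50,6);C[:300,:540]=o
i=grab('scene')[0][:,:,::-1];o=c(i,225,140,100,60,5);C[300:,:500]=o
cv2.imwrite('pics/p1.png',C)
E
```

```text
(no output)
```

View pics/p1.png

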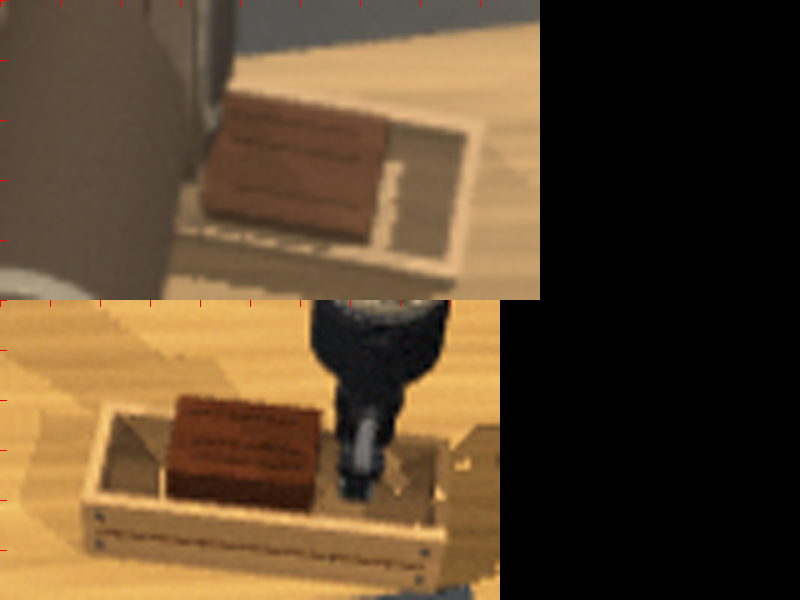

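The finger sits inside the crate on the block's +y side, at scene crop (355,485), with a gap to the block face at (315,470). I'll slide the block toward −y.

Call:
{"op": "drive_tool", "data": {"increments": [[[-0.006, -0.03, 0], [0, 0, 0]], [[-0.012, -0.065, 0], [0, 0, 0]], [[-0.018, -0.1, 0], [0, 0, 0]], [[-0.024, -0.13, 0], [0, 0, 0]], [[-0.03, -0.16, 0], [0, 0, 0]], [[-0.036, -0.19, 0], [0, 0, 0]], [[-0.036, -0.19, 0], [0, 0, 0]]]}}

```text
t: 2.8
position: [0.5033, 0.0397, 0.0364]
ee_rot: [0.77, 0.638, -0.0, 0.0]
wrist_force: [-0.0, -1.0, 1.3]
width: -0.0002
finger_force: 0.0
```

Call:
{"op": "drive_tool", "data": {"increments": [[[-0.002, -0.01, 0], [0, 0, 0]], [[-0.004, -0.02, 0], [0, 0, 0]], [[-0.004, -0.02, 0], [0, 0, 0]]]}}

```text
t: 3.1
position: [0.5026, 0.0363, 0.0363]
ee_rot: [0.769, 0.639, 0.0, 0.0]
wrist_force: [-0.1, 1.2, 2.1]
width: 0.0001
finger_force: 0.0
```

Call:
{"op": "drive_tool", "data": {"increments": [[[-0.001, -0.008, 0], [0, 0, 0]], [[-0.002, -0.016, 0], [0, 0, 0]], [[-0.002, -0.016, 0], [0, 0, 0]]]}}

```text
t: 3.4
position: [0.5022, 0.0329, 0.0364]
ee_rot: [0.769, 0.639, 0.0, -0.0]
wrist_force: [1.5, 3.3, 2.6]
width: -0.0
finger_force: 0.0
```

```bash
python3 - <<'E'
from h import *
from comp import *
C=np.zeros((600,800,3),np.uint8)
i=grab('top')[0][:,:,::-1];o=c(i,215,185,70,48,6);C[:288,:420]=o
i=grab('scene')[0][:,:,::-1];o=c(i,225,148,100,52,6);C[288:,:600]=o
cv2.imwrite('pics/p2.png',C)
E
```

```text
(no output)
```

View pics/p2.png

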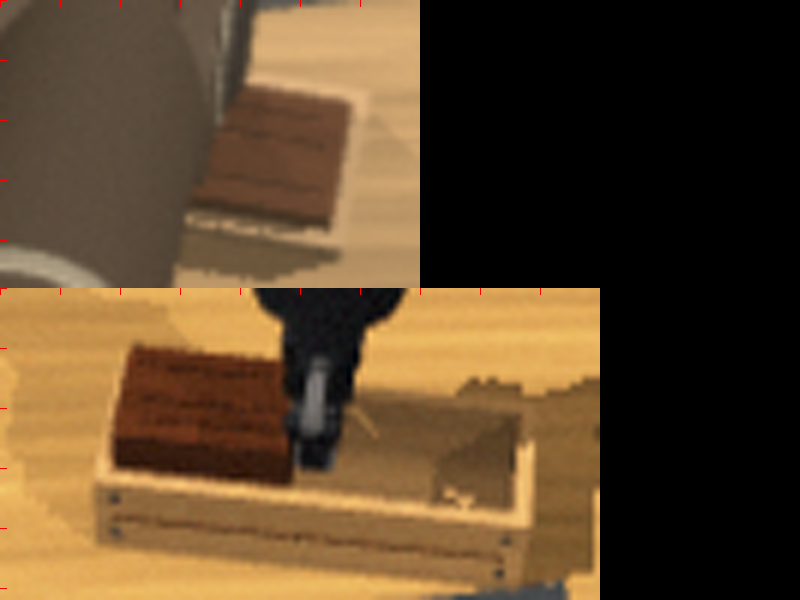

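Call:
{"op": "drive_tool", "data": {"increments": [[[-0.001, -0.006, 0], [0, 0, 0]], [[-0.002, -0.01, 0], [0, 0, 0]], [[-0.002, -0.01, 0], [0, 0, 0]]]}}

```text
t: 3.8
position: [0.5017, 0.0303, 0.0364]
ee_rot: [0.769, 0.639, 0.0, -0.0]
wrist_force: [1.2, 4.8, 2.0]
width: -0.0001
finger_force: 0.0
```

Call:
{"op": "drive_tool", "data": {"increments": [[[0.01, 0.05, 0], [0, 0, 0]], [[0.01, 0.07, 0.2], [0, 0, 0]], [[0.01, 0.07, 0.4], [0, 0, 0]], [[0.085, 0.4, 0.46], [0, 0, 0]], [[0.085, 0.6, 0.46], [0, 0, 0]], [[0.085, 0.8, 0.46], [0, 0, 0]], [[0.085, 1, 0.46], [0, 0, 0]], [[0.085, 1, 0.46], [0, 0, 0]]]}}

```text
t: 4.6
position: [0.5215, 0.2839, 0.1508]
ee_rot: [0.768, 0.64, -0.0, -0.0]
wrist_force: [0.4, -0.1, -0.2]
width: -0.0001
finger_force: 0.0
```

```bash
python3 - <<'E'
from h import *
from comp import *
C=np.zeros((600,800,3),np.uint8)
i,*a=grab('top');np.savez('top1.npz',i=i);o=c(i[:,:,::-1],200,185,80,48,6);C[:288,:480]=o
i,*a=grab('scene');np.savez('scene1.npz',i=i);o=c(i[:,:,::-1],230,148,100,52,6);C[288:,:600]=o
cv2.imwrite('pics/p3.png',C)
s=manip.get_state();print(s['t'],np.round(s['position'],4))
E
```

```text
4.7 [0.5208 0.2866 0.1502]
```

View pics/p3.png

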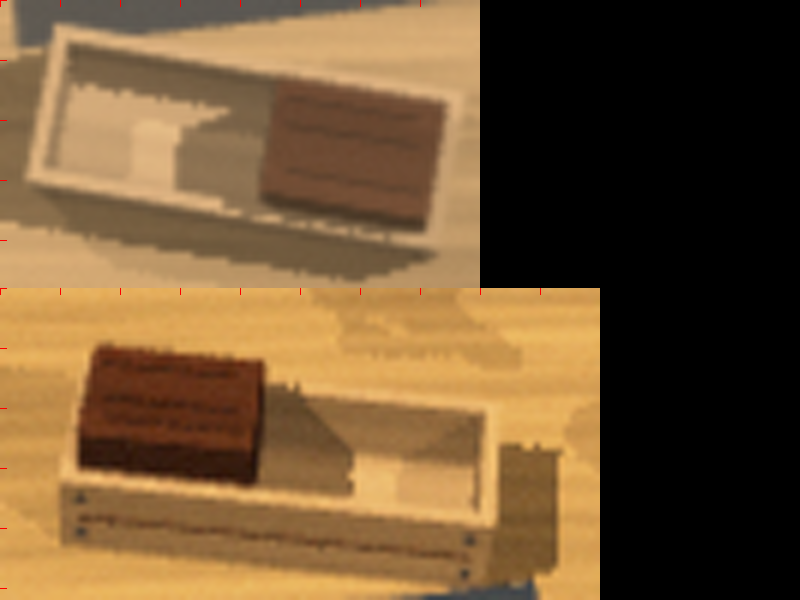

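The block is at the −y wall: its top-view right edge runs (446,100)–(430,232) beside the rim. The crate shifted a few mm, with its corner now at (56,24), so I'll re-measure.

```bash
cat > m2.py <<'E'
import io,contextlib
with contextlib.redirect_stdout(io.StringIO()):
    from m import *
def fit(P):
    e=(P[0]-P[1]+P[3]-P[2])/2;return P.mean(0)[:2].round(4),np.degrees(np.arctan2(-e[0],e[1])).round(2)
P=np.array([ray(tc(p),*ct,.052) for p in [(56,24),(464,94),(437,250),(26,183)]]);print(fit(P))
s2=lambda p:f(p,(0,288),6,(230,148))
q=[ray(s2(p),*cs,.052) for p in [(494,524),(62,478),(493,405)]];q=np.array([q[0],q[1],q[1]+q[2]-q[0],q[2]]);print(fit(q))
C=(P.mean(0)+q.mean(0))[:2]/2;print(C)
B=np.array([ray(tc(p),*ct,.078) for p in [(277,76),(447,98),(428,232),(263,206)]]);b1=fit(B);print('blk',b1)
B=np.array([ray(s2(p),*cs,.078) for p in [(256,444),(82,432),(94,345),(263,362)]]);b2=fit(B);print('blk',b2)
for c,(b,_) in((P.mean(0)[:2],b1),(q.mean(0)[:2],b2)):
    y=np.radians(-10.3);d=b-c;print(d@[-np.sin(y),np.cos(y)],d@[np.cos(y),np.sin(y)])
E
python3 m2.py
```

```text
(array([0.502 , 0.0274]), np.float64(-10.2))
(array([0.499 , 0.0292]), np.float64(-10.28))
[0.50051035 0.02834599]
blk (array([ 0.4895, -0.0301]), np.float64(-8.83))
blk (array([ 0.4888, -0.0262]), np.float64(-8.9))
-0.058860539932530986 -0.002026527274594667
-0.056373100397656084 -0.00012481974557026793
```

Call:
{"op": "drive_tool", "data": {"increments": [[[0.008, -0.004, 0], [0, 0, 0]], [[0.008, -0.004, 0], [0, 0, 0]], [[0.008, -0.004, 0], [0, 0, 0]], [[0.008, -0.004, 0], [0, 0, 0]], [[0.008, -0.004, 0], [0, 0, 0]]], "grip": 1}}

```text
t: 5.2
position: [0.525, 0.2781, 0.1515]
ee_rot: [0.77, 0.638, 0.0, 0.0]
wrist_force: [1.0, -0.6, 0.3]
width: 0.0721
finger_force: 0.0
```

Call:
{"op": "drive_tool", "data": {"increments": [[[0, 0, -0.15], [0, 0, 0]], [[0, 0, -0.3], [0, 0, 0]], [[0, 0, -0.38], [0, 0, 0]], [[0, 0, -0.4], [0, 0, 0]], [[0, 0, -0.4], [0, 0, 0]], [[0, 0, -0.4], [0, 0, 0]]]}}

```text
t: 5.8
position: [0.5257, 0.2791, 0.0526]
ee_rot: [0.769, 0.639, 0.001, 0.0]
wrist_force: [-0.1, -0.4, -0.0]
width: 0.0856
finger_force: 0.0
```

Call:
{"op": "drive_tool", "data": {"increments": [[[0, 0, 0], [0, 0, 0]], [[0, 0, 0], [0, 0, 0]], [[0, 0, 0], [0, 0, 0]], [[0, 0, 0], [0, 0, 0]], [[0, 0, 0], [0, 0, 0]]], "grip": -1, "grip_force": 30}}

```text
t: 6.3
position: [0.525, 0.2794, 0.0527]
ee_rot: [0.769, 0.639, 0.001, -0.0]
wrist_force: [-2.8, 0.1, 6.6]
width: 0.061
finger_force: 31.3
```

Call:
{"op": "drive_tool", "data": {"increments": [[[0, 0, 0.15], [0, 0, 0]], [[0, 0, 0.32], [0, 0, 0]], [[-0.01, -0.14, 0.4], [0, 0, 0]], [[-0.02, -0.3, 0.4], [0, 0, 0]], [[-0.035, -0.48, 0.4], [0, 0, 0]], [[-0.045, -0.64, 0.4], [0, 0, 0]], [[-0.053, -0.74, 0.4], [0, 0, 0]], [[-0.053, -0.76, 0.4], [0, 0, 0]]]}}

```text
t: 7.1
position: [0.5113, 0.0849, 0.1521]
ee_rot: [0.771, 0.637, 0.0, 0.0]
wrist_force: [0.4, -0.3, -1.5]
width: 0.0606
finger_force: 34.2
```

Call:
{"op": "drive_tool", "data": {"increments": [[[0, 0, 0], [0, 0, 0]], [[0, 0, 0], [0, 0, 0]], [[0, 0, 0], [0, 0, 0]]]}}

```text
t: 7.4
position: [0.5116, 0.0905, 0.1513]
ee_rot: [0.769, 0.64, 0.0, -0.0]
wrist_force: [0.1, 0.7, -2.3]
width: 0.0613
finger_force: 34.2
```

```bash
python3 - <<'E'
from h import *
from comp import *
C=np.zeros((600,800,3),np.uint8)
i,*a=grab('top');o=c(i[:,:,::-1],200,185,80,48,6);C[:288,:480]=o
i,*a=grab('scene');np.savez('scene2.npz',i=i);o=c(i[:,:,::-1],230,120,110,80,6)[168:];C[288:,:660]=o
cv2.imwrite('pics/p4.png',C)
s=manip.get_state();print(s['t'],np.round(s['position'],4),s['wrist_force'],s['width'])
E
```

```text
7.5 [0.5115 0.0901 0.1512] [ 0.44913327 -0.16257846 -1.57033023] 0.06130907895757507
```

View pics/p4.png

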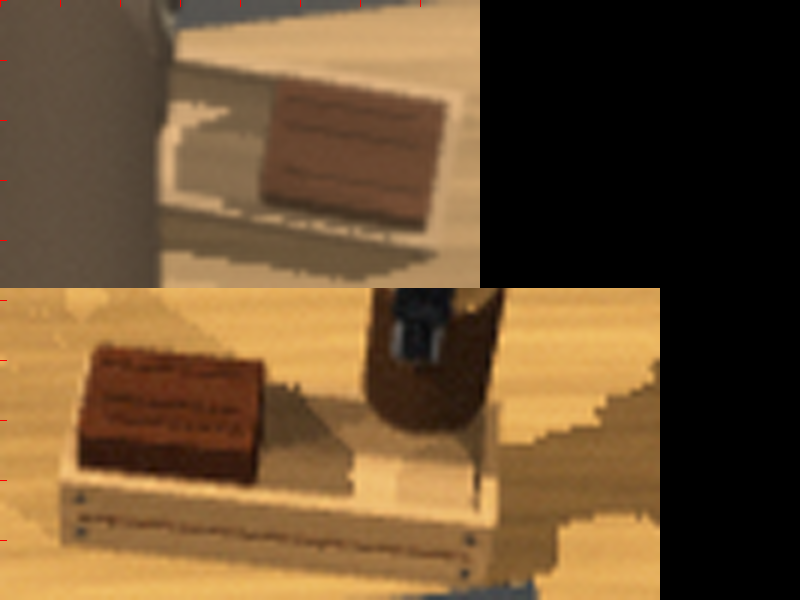

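Log is held, centre about 7 mm +y of the fingers (log edges 367–500, finger 417 in the scene crop). Lowering it into the +y end.

Call:
{"op": "drive_tool", "data": {"increments": [[[0, -0.008, -0.1], [0, 0, 0]], [[0, -0.008, -0.18], [0, 0, 0]], [[0, -0.008, -0.22], [0, 0, 0]], [[0, -0.008, -0.26], [0, 0, 0]], [[0, -0.008, -0.3], [0, 0, 0]], [[0, -0.008, -0.33], [0, 0, 0]], [[0, -0.008, -0.34], [0, 0, 0]], [[0, -0.008, -0.34], [0, 0, 0]]]}}

```text
t: 8.3
position: [0.5115, 0.0868, 0.0661]
ee_rot: [0.769, 0.639, -0.0, -0.0]
wrist_force: [-0.5, -0.1, -1.0]
width: 0.0609
finger_force: 34.3
```

Call:
{"op": "drive_tool", "data": {"increments": [[[0, 0, -0.01], [0, 0, 0]], [[0, 0, -0.018], [0, 0, 0]], [[0, 0, -0.02], [0, 0, 0]]]}}

```text
t: 8.6
position: [0.5115, 0.0869, 0.0613]
ee_rot: [0.769, 0.639, 0.0, 0.0]
wrist_force: [-0.0, 0.6, -0.9]
width: 0.0609
finger_force: 34.3
```

Call:
{"op": "drive_tool", "data": {"increments": [[[0, 0, -0.004], [0, 0, 0]], [[0, 0, -0.004], [0, 0, 0]]]}}

```text
t: 8.8
position: [0.5116, 0.0869, 0.0607]
ee_rot: [0.769, 0.639, 0.0, -0.0]
wrist_force: [-1.2, 0.5, 4.0]
width: 0.0615
finger_force: 34.7
```

Call:
{"op": "drive_tool", "data": {"increments": [[[0, 0, 0], [0, 0, 0]], [[0, 0, 0], [0, 0, 0]], [[0, 0, 0], [0, 0, 0]], [[0, 0, 0], [0, 0, 0]], [[0, 0, 0], [0, 0, 0]]], "grip": 1}}

```text
t: 9.3
position: [0.5115, 0.0869, 0.0603]
ee_rot: [0.769, 0.639, -0.0, 0.0]
wrist_force: [0.2, 0.1, -0.2]
width: 0.0853
finger_force: 0.0
```

Call:
{"op": "drive_tool", "data": {"increments": [[[0, 0, 0.15], [0, 0, 0]], [[0, 0, 0.3], [0, 0, 0]], [[0, -0.2, 0.36], [0, 0, 0.09]], [[0, -0.4, 0.36], [0, 0, 0.18]], [[0, -0.6, 0.36], [0, 0, 0.18]], [[0, -0.8, 0.36], [0, 0, 0.18]], [[0, -1, 0.36], [0, 0, 0.18]], [[0, -1, 0.36], [0, 0, 0.18]]]}}

```text
t: 10.1
position: [0.5103, -0.1709, 0.1509]
ee_rot: [0.675, 0.738, -0.001, 0.002]
wrist_force: [0.1, -0.7, -0.8]
width: 0.0853
finger_force: 0.0
```

```bash
python3 - <<'E'
from h import *
from comp import *
C=np.zeros((600,800,3),np.uint8)
i,*a=grab('top');o=c(i[:,:,::-1],200,185,80,48,6);C[:288,:480]=o
i,*a=grab('scene');o=c(i[:,:,::-1],230,148,100,52,6);C[288:,:600]=o
cv2.imwrite('pics/p5.png',C)
s=manip.get_state();print(s['t'],np.round(s['position'],4),s['ee_rot'],s['width'])
E
```

```text
10.2 [ 0.511  -0.1651  0.1503] [ 6.73120929e-01  7.39532394e-01 -2.14284633e-04  8.24537685e-05] 0.085352105784897
```

View pics/p5.png

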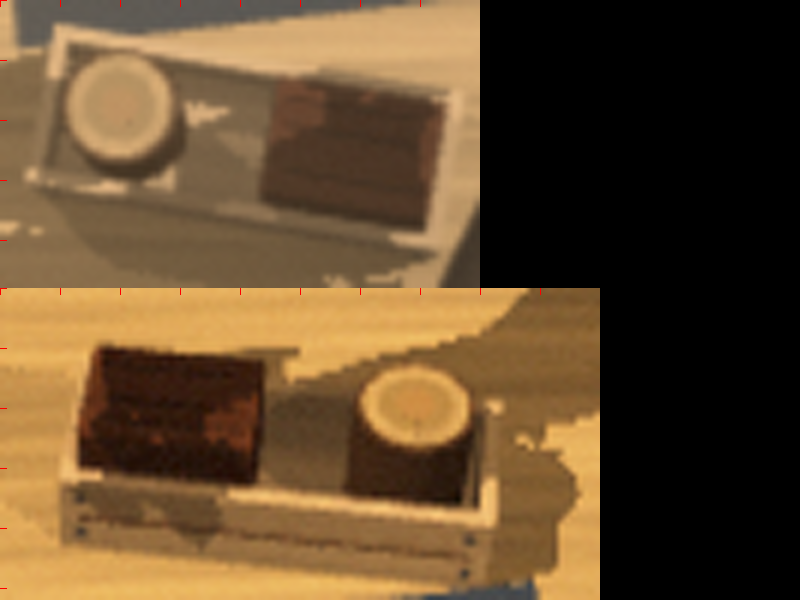

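Log stands upright in the +y end (top disc at (119,104); scene (416,405)) and the crate hasn't moved. Next I'll work out the gap and the bundle goal.

```bash
cat >> m2.py <<'E'
print('---')
y=np.radians(-10.3);uy=np.array([-np.sin(y),np.cos(y)]);ux=np.array([np.cos(y),np.sin(y)])
L=[ray(tc((119,104)),*ct,.088)[:2],ray(s2((416,405)),*cs,.088)[:2]]
for l,c in zip(L,(P.mean(0)[:2],q.mean(0)[:2])): print('log',l.round(4),((l-c)@uy).round(4),((l-c)@ux).round(4))
E
python3 m2.py | sed '1,/---/d'
```

```text
log [0.515  0.0916] 0.0655 0.0013
log [0.5099 0.0948] 0.0664 -0.001
```

Call:
{"op": "drive_tool", "data": {"increments": [[[-0.02, -0.2, 0], [0, 0, 0]], [[-0.038, -0.4, 0], [0, 0, 0]], [[-0.038, -0.55, 0], [0, 0, 0]], [[-0.038, -0.578, 0], [0, 0, 0]], [[-0.038, -0.578, 0], [0, 0, 0]], [[-0.038, -0.578, 0], [0, 0, 0]], [[-0.038, -0.578, 0], [0, 0, 0]]]}}

```text
t: 10.9
position: [0.5028, -0.3049, 0.1501]
ee_rot: [0.67, 0.742, 0.0, -0.001]
wrist_force: [0.4, -0.4, 0.1]
width: 0.085
finger_force: 0.0
```

Call:
{"op": "drive_tool", "data": {"increments": [[[-0.002, -0.01, -0.15], [0, 0, 0]], [[-0.002, -0.01, -0.3], [0, 0, 0]], [[-0.002, -0.01, -0.37], [0, 0, 0]], [[-0.002, -0.01, -0.392], [0, 0, 0]], [[-0.002, -0.01, -0.392], [0, 0, 0]], [[-0.002, -0.01, -0.392], [0, 0, 0]]]}}

```text
t: 11.5
position: [0.5024, -0.31, 0.0534]
ee_rot: [0.671, 0.741, 0.0, 0.001]
wrist_force: [0.5, -0.5, 0.9]
width: 0.0856
finger_force: 0.0
```

Call:
{"op": "drive_tool", "data": {"increments": [[[0, 0, 0], [0, 0, 0]], [[0, 0, 0], [0, 0, 0]], [[0, 0, 0], [0, 0, 0]], [[0, 0, 0], [0, 0, 0]], [[0, 0, 0], [0, 0, 0]]], "grip": -1, "grip_force": 30}}

```text
t: 12.0
position: [0.5021, -0.3103, 0.0535]
ee_rot: [0.672, 0.741, 0.0, 0.001]
wrist_force: [-1.5, 0.5, 5.9]
width: 0.0598
finger_force: 32.2
```

Call:
{"op": "drive_tool", "data": {"increments": [[[0, 0, 0.16], [0, 0, 0]], [[0, 0.05, 0.36], [0, 0, 0]], [[0, 0.2, 0.44], [0, 0, -0.06]], [[0, 0.4, 0.44], [0, 0, -0.12]], [[0, 0.6, 0.44], [0, 0, -0.178]], [[0, 0.8, 0.44], [0, 0, -0.178]], [[0, 0.95, 0.44], [0, 0, -0.178]], [[0, 1, 0.44], [0, 0, -0.178]]]}}

```text
t: 12.8
position: [0.5014, -0.0553, 0.1625]
ee_rot: [0.766, 0.642, 0.001, -0.001]
wrist_force: [-0.1, -0.4, -0.9]
width: 0.0594
finger_force: 33.9
```

Call:
{"op": "drive_tool", "data": {"increments": [[[0, 0.15, 0], [0, 0, 0]], [[0, 0.3, 0], [0, 0, 0]], [[0, 0.387, 0], [0, 0, 0]], [[0, 0.387, 0], [0, 0, 0]], [[0, 0.387, 0], [0, 0, 0]], [[0, 0.387, 0], [0, 0, 0]]]}}

```text
t: 13.4
position: [0.5016, 0.0349, 0.1625]
ee_rot: [0.769, 0.639, -0.0, 0.0]
wrist_force: [0.8, -0.6, 0.5]
width: 0.0597
finger_force: 33.9
```

```bash
python3 - <<'E'
from h import *
from comp import *
C=np.zeros((600,800,3),np.uint8)
i,*a=grab('top');o=c(i[:,:,::-1],200,185,80,48,6);C[:288,:480]=o
i,*a=grab('scene');o=c(i[:,:,::-1],230,120,100,80,6)[168:];C[288:,:600]=o
cv2.imwrite('pics/p6.png',C)
s=manip.get_state();print(s['t'],np.round(s['position'],4),s['ee_rot'],s['width'])
E
```

```text
13.5 [0.5016 0.0351 0.1624] [ 7.69046518e-01  6.39192777e-01 -3.34933101e-06  2.16839403e-04] 0.05937779113684719
```

View pics/p6.png

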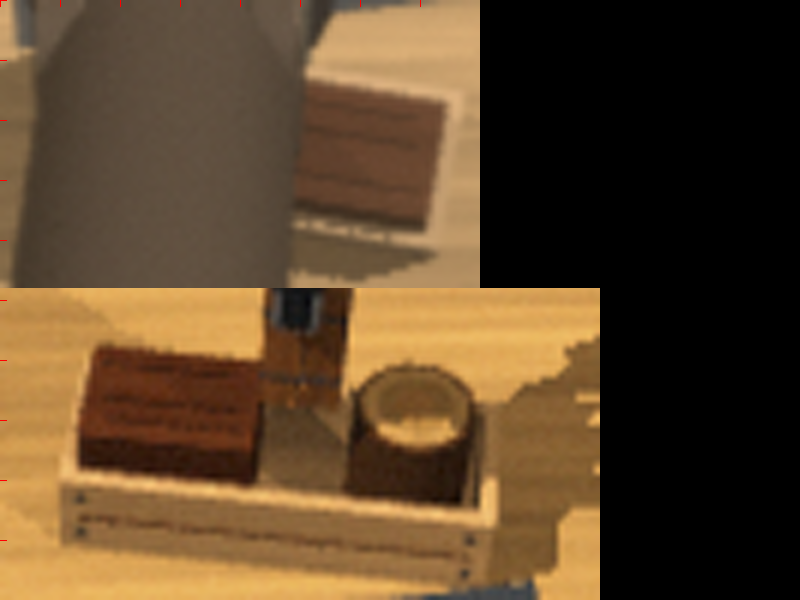

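Bundle hangs between block and log: bottom front edge (260–342, 403), with the log at (353–475). I'll check its lateral position by casting rays.

```bash
cat >> m2.py <<'E'
print('---2')
g=lambda p:((p[0]+.5)/6-.5+230,(p[1]-288+168+.5)/6-.5+120)
C=q.mean(0)[:2]   # scene-view crate centre
for p in[(261,400),(342,406),(301,403)]:
    b=ray(g(p),*cs,.109)[:2];print(((b-C)@uy).round(4),((b-C)@ux).round(4))
for p in[(350,470),(262,470)]:
    b=ray(g(p),*cs,.04)[:2];print('edge',((b-C)@uy).round(4))
E
python3 m2.py | sed '1,/---2/d'
```

```text
-0.0099 0.0264
0.0298 0.0248
0.0097 0.0256
edge 0.0371
edge -0.0082
```

Call:
{"op": "drive_tool", "data": {"increments": [[[0.003, 0.004, -0.08], [0, 0, 0]], [[0.003, 0.004, -0.14], [0, 0, 0]], [[0.003, 0.004, -0.18], [0, 0, 0]], [[0.003, 0.004, -0.21], [0, 0, 0]], [[0.003, 0.004, -0.23], [0, 0, 0]]]}}

```text
t: 14.0
position: [0.5022, 0.0371, 0.1044]
ee_rot: [0.769, 0.64, -0.0, 0.0]
wrist_force: [-0.5, 0.7, -1.5]
width: 0.0595
finger_force: 33.9
```

Call:
{"op": "drive_tool", "data": {"increments": [[[0, 0, -0.04], [0, 0, 0]], [[0, 0, -0.08], [0, 0, 0]], [[0, 0, -0.12], [0, 0, 0]], [[0, 0, -0.15], [0, 0, 0]], [[0, 0, -0.16], [0, 0, 0]], [[0, 0, -0.16], [0, 0, 0]]]}}

```text
t: 14.6
position: [0.502, 0.0375, 0.0644]
ee_rot: [0.768, 0.64, -0.0, -0.0]
wrist_force: [-0.6, 0.3, -0.8]
width: 0.0591
finger_force: 33.9
```

Call:
{"op": "drive_tool", "data": {"increments": [[[0, 0, -0.006], [0, 0, 0]], [[0, 0, -0.01], [0, 0, 0]], [[0, 0, -0.01], [0, 0, 0]]]}}

```text
t: 14.9
position: [0.5023, 0.0377, 0.0624]
ee_rot: [0.768, 0.64, 0.0, 0.0]
wrist_force: [-0.4, 0.2, -2.3]
width: 0.0594
finger_force: 33.9
```

Call:
{"op": "drive_tool", "data": {"increments": [[[0, 0, -0.006], [0, 0, 0]], [[0, 0, -0.006], [0, 0, 0]]]}}

```text
t: 15.1
position: [0.5025, 0.0377, 0.0615]
ee_rot: [0.768, 0.64, 0.0, -0.0]
wrist_force: [-2.7, -0.2, 7.4]
width: 0.0595
finger_force: 34.9
```

Call:
{"op": "drive_tool", "data": {"increments": [[[0, 0, 0], [0, 0, 0]], [[0, 0, 0], [0, 0, 0]], [[0, 0, 0], [0, 0, 0]], [[0, 0, 0], [0, 0, 0]], [[0, 0, 0], [0, 0, 0]]], "grip": 1}}

```text
t: 15.6
position: [0.5022, 0.0376, 0.0607]
ee_rot: [0.768, 0.64, -0.0, 0.0]
wrist_force: [-0.4, 0.4, -0.1]
width: 0.0856
finger_force: 0.0
```

Call:
{"op": "drive_tool", "data": {"increments": [[[0, 0, 0.16], [0, 0, 0]], [[0, 0, 0.32], [0, 0, 0]], [[0, 0, 0.44], [0, 0, 0.06]], [[-0.1, 0, 0.44], [0, 0, 0.15]], [[-0.2, 0, 0.44], [0, 0, 0.24]], [[-0.25, 0, 0.44], [0, 0, 0.33]], [[-0.27, 0.01, 0.44], [0, 0, 0.42]], [[-0.27, 0.01, 0.44], [0, 0, 0.5]]]}}

```text
t: 16.4
position: [0.4339, 0.0403, 0.1709]
ee_rot: [0.462, 0.887, 0.0, -0.0]
wrist_force: [0.5, 0.2, 0.9]
width: 0.0853
finger_force: 0.0
```

Call:
{"op": "drive_tool", "data": {"increments": [[[0, 0, 0], [0, 0, 0.1]], [[0, 0, 0], [0, 0, 0.2]], [[0, 0, 0], [0, 0, 0.3]], [[0, 0, 0], [0, 0, 0.4]], [[0, 0, 0], [0, 0, 0.5]], [[0, 0, 0], [0, 0, 0.5]], [[0, 0, 0], [0, 0, 0.5]]], "grip": 0.4}}

```text
t: 17.1
position: [0.4347, 0.04, 0.1708]
ee_rot: [0.091, 0.996, 0.0, -0.0]
wrist_force: [-0.1, 0.0, 0.2]
width: 0.0599
finger_force: 0.0
```

```bash
python3 - <<'E'
from h import *
from comp import *
C=np.zeros((600,800,3),np.uint8)
i,*a=grab('top');np.savez('top3.npz',i=i);o=c(i[:,:,::-1],200,185,80,48,6);C[:288,:480]=o
i,*a=grab('scene');np.savez('scene3.npz',i=i);o=c(i[:,:,::-1],230,148,100,52,6);C[288:,:600]=o
cv2.imwrite('pics/p7.png',C)
s=manip.get_state();print(s['t'],np.round(s['position'],4),s['ee_rot'],s['width'],s['joint_positions'])
E
```

```text
17.2 [0.4347 0.04   0.1708] [ 9.15228808e-02  9.95802973e-01  1.29854044e-05 -1.93606133e-05] 0.05963701567823659 [-0.46527882  0.15729951  0.29354981  2.11842381 -0.05921544  0.87338883
  1.25039957]
```

View pics/p7.png

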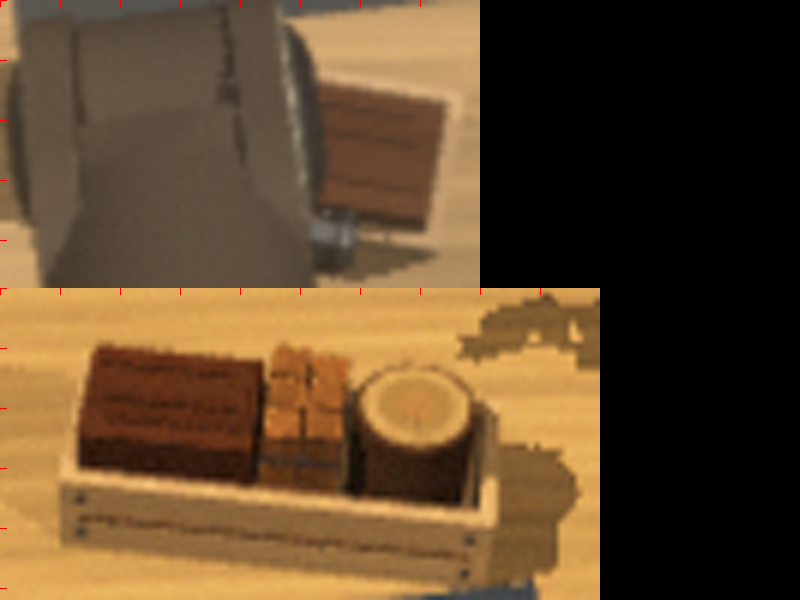

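All three stand in one row: block (80–262), bundle (262–348), log (355–475) in the scene crop, upright and in the crate. Next the fingers go down behind the crate for the push.

Call:
{"op": "drive_tool", "data": {"increments": [[[0, 0, -0.15], [0, 0, 0]], [[0, 0, -0.3], [0, 0, 0]], [[0, 0, -0.45], [0, 0, 0]], [[0, 0, -0.53], [0, 0, 0]], [[0, 0, -0.56], [0, 0, 0]], [[0, 0, -0.56], [0, 0, 0]]]}}

```text
t: 17.8
position: [0.4343, 0.0399, 0.0302]
ee_rot: [0.091, 0.996, -0.0, -0.001]
wrist_force: [-1.0, 0.6, 0.7]
width: 0.0596
finger_force: 0.0
```

Call:
{"op": "drive_tool", "data": {"increments": [[[0.02, -0.004, 0], [0, 0, 0]], [[0.04, -0.008, 0], [0, 0, 0]], [[0.06, -0.012, 0], [0, 0, 0]], [[0.08, -0.016, 0], [0, 0, 0]], [[0.1, -0.019, 0], [0, 0, 0.01]], [[0.12, -0.022, 0], [0, 0, 0.02]], [[0.14, -0.025, 0], [0, 0, 0.03]], [[0.16, -0.028, 0], [0, 0, 0.04]]]}}

```text
t: 18.6
position: [0.4718, 0.0328, 0.031]
ee_rot: [0.059, 0.998, -0.0, -0.003]
wrist_force: [-10.2, -0.0, 6.7]
width: 0.0602
finger_force: 5.0
```

```bash
cat > track.py <<'E'
from h import *
import sys
# SIFT matches in the crate region, scene view: rigid planar motion at height ~.06
A=np.load('scene3.npz')['i'];B,K,R,t=grab('scene');np.savez(sys.argv[1],i=B)
g=lambda I:cv2.resize(cv2.cvtColor(I,cv2.COLOR_RGB2GRAY),None,fx=3,fy=3,interpolation=cv2.INTER_CUBIC)
m=np.zeros(A.shape[:2],np.uint8);m[154:200,238:314]=255;m=cv2.resize(m,None,fx=3,fy=3)
s=cv2.SIFT_create();k1,d1=s.detectAndCompute(g(A),m);k2,d2=s.detectAndCompute(g(B),None)
M=[a for a,b in cv2.BFMatcher().knnMatch(d1,d2,k=2) if a.distance<.8*b.distance]
f=lambda p:ray((np.array(p)+.5)/3-.5,K,R,t,.07)[:2]
p=np.array([f(k1[x.queryIdx].pt) for x in M]);q=np.array([f(k2[x.trainIdx].pt) for x in M])
H,inl=cv2.estimateAffinePartial2D(p,q,ransacReprojThreshold=.004)
C=np.array([.5005,.0283]);print(len(M),inl.sum(),'centre',(H[:,:2]@C+H[:,2]).round(4),'turn',np.degrees(np.arctan2(H[1,0],H[0,0])).round(1),'scale',np.hypot(H[0,0],H[1,0]).round(3))
s=manip.get_state();print(s['t'],np.round(s['position'],4),np.round(s['wrist_force'],1),s['ee_rot'].round(4),s['moment'])
E
python3 track.py scene4.npz
```

```text
15 12 centre [0.5236 0.0251] turn 3.3 scale 1.0
18.65 [0.4735 0.0327 0.0311] [-3.  -0.1 -1.1] [ 5.880e-02  9.983e-01 -1.000e-04 -1.800e-03] [0.00291491 0.75125923 0.03220559]
```

Call:
{"op": "drive_tool", "data": {"increments": [[[0.03, -0.005, 0], [0, 0, 0.01]], [[0.06, -0.01, 0], [0, 0, 0.02]], [[0.1, -0.016, 0], [0, 0, 0.03]], [[0.135, -0.022, 0], [0, 0, 0.04]], [[0.17, -0.028, 0], [0, 0, 0.05]], [[0.205, -0.034, 0], [0, 0, 0.06]], [[0.24, -0.039, 0], [0, 0, 0.07]], [[0.28, -0.044, 0], [0, 0, 0.08]]]}}

```text
t: 19.45
position: [0.5425, 0.0219, 0.0309]
ee_rot: [-0.004, 1.0, 0.0, -0.003]
wrist_force: [-7.6, 0.8, 3.1]
width: 0.0596
finger_force: 3.9
```

```bash
python3 track.py scene5.npz
```

```text
7 3 centre [0.5965 0.0232] turn 10.9 scale 0.946
19.5 [0.5452 0.0217 0.0312] [-1.8 -0.8 -0.7] [-4.1e-03  1.0e+00 -0.0e+00 -7.0e-04] [-0.00435402  0.46631725  0.03948584]
```

Call:
{"op": "drive_tool", "data": {"increments": [[[0.03, -0.004, 0], [0, 0, 0.01]], [[0.06, -0.008, 0], [0, 0, 0.02]], [[0.09, -0.012, 0], [0, 0, 0.03]], [[0.12, -0.016, 0], [0, 0, 0.04]], [[0.15, -0.02, 0], [0, 0, 0.05]], [[0.18, -0.024, 0], [0, 0, 0.06]], [[0.21, -0.028, 0], [0, 0, 0.07]], [[0.224, -0.03, 0], [0, 0, 0.07]]]}}

```text
t: 20.3
position: [0.5999, 0.0145, 0.0309]
ee_rot: [-0.059, 0.998, 0.0, -0.001]
wrist_force: [-8.4, 0.6, 4.2]
width: 0.06
finger_force: 3.8
```

Call:
{"op": "drive_tool", "data": {"increments": [[[0, 0, 0], [0, 0, 0]], [[-0.06, -0.006, 0], [0, 0, 0]], [[-0.12, -0.01, 0], [0, 0, 0]], [[-0.2, -0.02, 0.1], [0, 0, 0]], [[-0.35, -0.02, 0.3], [0, 0, 0]], [[-0.5, -0.02, 0.5], [0, 0, 0]], [[-0.65, -0.02, 0.65], [0, 0, 0]], [[-0.75, -0.02, 0.7], [0, 0, 0]]]}}

```text
t: 21.1
position: [0.4179, 0.0096, 0.2055]
ee_rot: [-0.058, 0.998, 0.0, 0.003]
wrist_force: [0.7, 0.6, 0.3]
width: 0.0596
finger_force: 0.0
```

```bash
python3 track.py scene6.npz; python3 - <<'E'
from h import *
i,K,R,t=grab('top');np.savez('top6.npz',i=i)
S=np.load('scene6.npz')['i'].astype(int)
c=manip.read_camera('scene')
for n,im,cam in(('top',i.astype(int),(K,R,t)),('scene',S,(np.array(c['camera_matrix']),np.array(c['R']),np.array(c['t'])))):
    # slate pixels: bluish-grey, in slate's world area
    m=((im[:,:,2]>=im[:,:,0]-2)&(im.max(2)<120)).astype(np.uint8)
    poly=np.array([(.50,.21),(.79,.21),(.79,-.2),(.50,-.2)])
    px=[]
    for w in poly:
        p=cam[0]@(cam[1]@np.array([*w,0])+cam[2]);px.append(p[:2]/p[2])
    k=np.zeros(m.shape,np.uint8);cv2.fillPoly(k,[np.int32(px)],1);m&=k
    print(n); ys,xs=np.where(k)
    for r in range(ys.min(),ys.max(),4):
        print(r,''.join('#' if m[r,x] else '.' for x in range(xs.min(),xs.max(),2)))
E
```

```text
7 2 centre [0.7312 0.1413] turn 168.0 scale 0.31
21.15 [0.4132 0.0091 0.209 ] [-7.6 -0.4 -0.4] [-0.0574  0.9983  0.0011  0.0031] [-0.03172726  0.42708098 -0.0131463 ]
top
125 ..............................................................
129 ..............................................................
133 ..............................................................
137 ..............................................................
141 ..............................................................
145 ..............................................................
149 ..............................................................
153 ..............................................................
157 ..............................................................
161 ..............................................................
165 ..............................................................
169 ..............................................................
173 ..............................................................
177 ......................................................
[... 1632 characters left out ...]
.........................##################.........
238 ............##########............#################################.........
242 ............#####################################.#######...................
246 ............##############################..................................
250 ............###############.......................#.........................
254 ....................................#.#..###.#..##..........................
258 ....................................###....#.####.##........................
262 .....................................#..#####.#.###.#.......................
266 ....................................####.#..................................
```

```bash
cat > fin.py <<'E'
from h import *
import sys
C=np.load('scene0.npz');cam=(C['K'],C['R'],C['t']);im=grab('scene')[0].astype(int)
m=(im[:,:,2]>=im[:,:,0]-2)&(im.max(2)<120)
proj=lambda w:(lambda p:p[:2]/p[2])(cam[0]@(cam[1]@np.array([*w,0])+cam[2]))
# slate frame
y=np.radians(5.8);ux=np.array([np.cos(y),np.sin(y)]);uy=np.array([-np.sin(y),np.cos(y)]);S=np.array([.655,.007])
sl=lambda w:((w[:2]-S)@ux*1000,(w[:2]-S)@uy*1000)
E=[]
for v in np.arange(-80,100,10)/1000:   # front edge: march from far slate edge toward the crate
    prev=None
    for u in np.arange(.072,-.08,-.0005):
        p=proj(S+u*ux+v*uy);
        if not m[int(round(p[1])),int(round(p[0]))]: break
    E.append((v*1000,u*1000))
print('front edge (slate y, x mm)',[tuple(np.round(e,1)) for e in E])
for sgn in(-1,1):
    L=[]
    for u in np.arange(-60,50,10)/1000:
        for v in np.arange(.150,-.1,-.0005):
            p=proj(S+u*ux+sgn*v*uy)
            if not m[int(round(p[1])),int(round(p[0]))]: break
        L.append((u*1000,sgn*v*1000))
    print('end',sgn,[tuple(np.round(e,1)) for e in L])
E
python3 fin.py
```

```text
front edge (slate y, x mm) [(np.float64(-80.0), np.float64(72.0)), (np.float64(-70.0), np.float64(44.5)), (np.float64(-60.0), np.float64(42.5)), (np.float64(-50.0), np.float64(44.0)), (np.float64(-40.0), np.float64(42.0)), (np.float64(-30.0), np.float64(43.5)), (np.float64(-20.0), np.float64(41.5)), (np.float64(-10.0), np.float64(43.0)), (np.float64(0.0), np.float64(41.0)), (np.float64(10.0), np.float64(42.5)), (np.float64(20.0), np.float64(40.5)), (np.float64(30.0), np.float64(42.0)), (np.float64(40.0), np.float64(40.0)), (np.float64(50.0), np.float64(41.5)), (np.float64(60.0), np.float64(39.5)), (np.float64(70.0), np.float64(41.0)), (np.float64(80.0), np.float64(39.0)), (np.float64(90.0), np.float64(40.5))]
end -1 [(np.float64(-60.0), np.float64(-95.5)), (np.float64(-50.0), np.float64(-96.5)), (np.float64(-40.0), np.float64(-98.0)), (np.float64(-30.0), np.float64(-96.0)), (np.float64(-20.0), np.float64(-97.0)), (np.float64(-10.0), np.float64(-95.0)), (np.float64(0.0), np.float64(-96.5)), (np.float64(10.0), np.float64(-94.5)), (np.float64(20.0), np.float64(-95.5)), (np.float64(30.0), np.float64(-94.0)), (np.float64(40.0), np.float64(-95.0))]
end 1 [(np.float64(-60.0), np.float64(146.0)), (np.float64(-50.0), np.float64(146.5)), (np.float64(-40.0), np.float64(147.0)), (np.float64(-30.0), np.float64(147.5)), (np.float64(-20.0), np.float64(148.0)), (np.float64(-10.0), np.float64(148.5)), (np.float64(0.0), np.float64(149.0)), (np.float64(10.0), np.float64(145.5)), (np.float64(20.0), np.float64(140.5)), (np.float64(30.0), np.float64(135.0)), (np.float64(40.0), np.float64(123.5))]
```

```bash
cat > chk.py <<'E'
from h import *
C=np.load('scene0.npz');K,R,t=C['K'],C['R'],C['t'];im=grab('scene')[0]
A=np.load('scene3.npz')['i']
def s(I,c,yaw,v,z,u=0):
    y=np.radians(yaw);w=np.array([c[0]+u*np.cos(y)-v*np.sin(y),c[1]+u*np.sin(y)+v*np.cos(y),z]);p=K@(R@w+t);p=np.round(p[:2]/p[2]).astype(int)
    return I[p[1]-1:p[1]+2,p[0]-1:p[0]+2].reshape(-1,3).mean(0).round().astype(int).tolist()
y=np.radians(5.8);c=np.array([.655,.007])-.001+.015*np.array([-np.sin(y),np.cos(y)])
for n,v,z in(('block',-80,.078),('block',-58,.078),('block',-35,.078),('bundle',0,.092),('bundle',20,.092),('log',45,.088),('log',66,.088),('log',86,.088)):
    print(n,v,s(A,(.5005,.030),-10.3,v/1000,z),s(im,c,5.8,v/1000,z))
S=manip.get_state();print(S['t'],S['qd'].round(3),S['wrist_force'].round(1))
E
python3 chk.py
```

```text
block -80 [85, 43, 21] [92, 46, 22]
block -58 [86, 41, 20] [94, 46, 23]
block -35 [87, 41, 19] [92, 45, 22]
bundle 0 [154, 88, 38] [152, 87, 36]
bundle 20 [167, 95, 42] [165, 94, 40]
log 45 [213, 157, 81] [199, 145, 76]
log 66 [199, 136, 65] [195, 132, 64]
log 86 [214, 160, 83] [201, 147, 75]
21.35 [ 0.004  0.048 -0.003 -0.004 -0.     0.004 -0.001] [ 0.8 -1.1  0. ]
```

All three items are still in place, the crate is wholly on the slate and the arm is clear. Handing in.

```bash
python3 -c "
from rig import manip
print(manip.hand_in())"
```

```text
the job is handed in; nothing more can be done
None
```

I handed the job in at about 21 s: the block was slid up against the −y end wall, the log and bundle stand upright beside it in one row, and the camera puts the crate wholly on the slate by at least about 30 mm (the bystanders got no separate final check).

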